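# Probe the socket and fit the matching specimen post

### The arm

A 6-joint arm with a two-finger parallel gripper is mounted at the origin on the work surface. World frame = base frame: x ahead of the robot, y to its left, z up, the work surface at z = 0. Lengths are in m, angles in rad, forces in N, time in s.
With the tool pointing down it reaches from about 0.425 to 0.95 m from the base axis. Payload 3.5 kg.
Tool frame: the origin (TCP) lies between the finger pads; the fingertips stand 14 mm ahead of it and the grasp point (between the pads) lies 5 mm behind it; z points along the fingers, y is the line along which they close (so a half turn about z gives the same grasp; the last joint's range is limited). The gripper opens to 85 mm and grips with 20 to 120 N. Pads are 22 mm wide; open, the fingers measure 114 mm over their backs; the gripper's body (76 mm by 85 mm) begins 54 mm behind the grasp point. The pads swing forward as they close: fully open they stand 13 mm farther back than shut.
Start: joints at [-1.387, 0.286, 1.577, -0, 1.279, -0.15], TCP at [0.221, -0.638, 0.245] pointing down, gripper open.
Joint ranges: [-2.77, 2.77], [-0.9, 2.22], [0.21, 2.48], [-1.53, 4.67], [0.24, 2.81], [-2.84, 2.84]. Speed limits (rad/s): [2.79, 2.79, 3.14, 3.14, 3.14, 3.14].

### API

Orientations are given as a unit quaternion [x, y, z, w].
In Python, from plant import * gives the robot as it stands.
- The arm moves only by the tool step_arm, never from a script. Its argument "commands" is a list of rows, each an object of numbers: "gripper": the gripper's target within -1 to 1 (shut at 1, half-way at 0, fully open at -1); "x", "y", "z": the shift along the tool's x, y, z in mm; "spin": the turn about the tool's z in degrees. A call has exactly 10 rows; each row shifts and turns the commanded pose from where the row before left it, along the tool's axes as they then stand; what a row does not reach is not made up. A row lasts 1/10 s, in which the tool goes at most 50 mm and 8.59 degrees, less where a joint would pass 70% of its speed; a pose out of reach is approached as far as the arm can. A call with a gripper value outside its range is refused whole. The fingers move at their own pace and stop on an object; "force" is the grip in N (left out, the last holds). Time passes only in rows, so rows that do not move let the fingers close, or fill a call up. It gives the time, the measured TCP pose, the force, the opening and the grip force at its end, in the units of the state.
- get_state(): the state, without advancing time (a new reading comes with each control period).
- read_camera(name): name is "scene" or "top" or "wrist"; returns a dict with "color" (400x640x3 uint8, red, green, blue), "z_map" (400x640 float32, m along the optical axis (not along the pixel's ray), 0 where there is no reading), "fx", "fy", "cx", "cy" (pixels), "distortion" ([k1, k2, p1, p2, k3] as OpenCV has them; the pictures are not rectified), "eye" and "attitude" of the camera in the world; the wrist camera has in their place "mount" (4x4, takes a point from camera to tool coordinates, whose origin is the TCP and whose axes are the flange's). Camera axes: x right, y up, looking along -z (the intrinsics and any distortion apply to the point x, -y, -z); pixel columns grow to the right and rows downward; lengths in m; the calibration is good to about 2 mm. A picture is of the moment at which its call begins: read the wrist's pose just before it.
- sign_off(): hands the job in; it is judged then, once.
The state is a dict: "time": time; "qpos": joint angles; "dq": joint speeds; "joint_efforts": joint torques, N m; "eef_pos": TCP position; "tcp_rot": TCP orientation; "contact_force": force on the tool from outside, world axes, zero at the start; "wrist_torque": the same for the moment, N m; "opening": opening from 0.0 (shut) to 1.0 (fully open); "finger_force": force on a finger pad.
Only numpy, scipy, OpenCV 4.12 (cv2) and the standard library are available. Lean on these libraries where they do the work, as an engineer would, in place of code of your own. Each camera call takes 0.05 s, during which the arm holds its last target. There are 200 camera calls.

### The job

The socket in the grey hand-rest block is either shallow or deep: feel its bottom with the depth rod, then hang the rod back in its own hole in the block. Then take the one post, short or long, whose cork top will come level with the rubber hand rest when it stands on the socket's bottom, and lower it gently in upright; leave the other post standing where it is.

Things in the scene. Friction and masses are not known exactly. Their poses are not given: they have to be found in the camera images.
- socket (a point): Centre of the socket's mouth, on the top of a fixed grey block 240 x 80 x 85 mm high, long along x; z up. Socket: 40 mm wide, 5 mm chamfer, flat bottom 30 or 60 mm deep (varies). Hand rest with black rubber top: the block's raised end, x -75 to -125 mm, 45 mm above the mouth. The rod's own hole: x = +85 mm, y = 0, 24 mm wide, 5 mm chamfer, through the block.
- rod_knob (a point): Centre of the black knob (24 mm wide, 48 tall) of the loose depth rod, 0.12 kg, hanging upright in its hole. Grip the knob from above. Under the knob a flange 46 mm wide, 6 thick; it rests on the block's top, this point then 30 mm above that top. Under the flange a steel rod 12 mm wide, 80 long; its flat tip is 110 mm below this point. z runs up the rod.
- rod_tip: The last 10 mm of the depth rod, fixed to it; this point is the centre of its flat end face, 12 mm wide. z runs up the rod.
- short_post_mid (a point): Middle of the short one of two loose aluminium posts standing upright on the bench: on its axis, half of its 75 mm height, 37.5 mm below its cork top; z runs up the axis. Shaft 28 mm wide; head at the top 40 mm wide and 26 mm high (the upper 8 mm cork), to be gripped from above across its width. About 0.15 kg.
- long_post_mid (a point): Middle of the long one of two loose aluminium posts standing upright on the bench: on its axis, half of its 105 mm height, 52.5 mm below its cork top; z runs up the axis. Shaft 28 mm wide; head at the top 40 mm wide and 26 mm high (the upper 8 mm cork), to be gripped from above across its width. About 0.15 kg.
Things that resemble listed ones, but are neither listed nor needed, are in the scene too. Leave any orange look-alike of the part that bears short_post_mid alone.

How it is judged:
By the outcome, as a careful person would: the job done as asked, in the order asked, and still so for the second after the job is handed in, with the robot touching nothing.
It also fails if it takes over 69 s, if anything falls off the work surface, if the arm or the gripper's body presses on something with over 40 N, if the wrist force passes 120 N, or if a joint passes its speed limit or range.

## Working session

There is one attempt and no reset: what is moved stays moved. The work goes in short steps, Python scripts to look and compute and a tool call to move; the robot and the scene stay as the last step left them, time stands still between calls to the robot, and variables do not carry over. Pictures are saved under pics/ and viewed, at most 10 in all, crops included, and the job is handed in when it is done.

Besides the shell and the picture viewer there is one more tool, called after ">>>" in YAML: its name, and indented under it one key for each argument. step_arm: Moves the arm, as the interface text tells. Its arguments: {"type":"object","properties":{"commands":{"type":"array"},"force":{"type":"number"}},"required":["commands"]}

```bash
ls; mkdir -p pics; cat > h.py <<'E'
from plant import *
import numpy as np, cv2
from scipy.spatial.transform import Rotation as R
def pose(c, st=None):
    if 'mount' in c:
        T=np.eye(4);T[:3,:3]=R.from_quat(st['tcp_rot']).as_matrix();T[:3,3]=st['eef_pos'];return T@np.array(c['mount'])
    T=np.eye(4);a=np.array(c['attitude'],float)
    T[:3,:3]=a if a.shape==(3,3) else R.from_quat(a).as_matrix();T[:3,3]=c['eye'];return T
def rays(c,T,px):
    K=np.array([[c['fx'],0,c['cx']],[0,c['fy'],c['cy']],[0,0,1.]])
    p=cv2.undistortPoints(np.array(px,float).reshape(-1,1,2),K,np.array(c['distortion'],float)).reshape(-1,2)
    d=np.c_[p[:,0],-p[:,1],-np.ones(len(p))]
    return d@T[:3,:3].T
def onplane(c,T,px,z):
    d=rays(c,T,px);o=T[:3,3];return o+d*((z-o[2])/d[:,2])[:,None]
def depthpt(c,T,px):
    d=rays(c,T,px);z=np.array([c['z_map'][int(round(v)),int(round(u))] for u,v in px]);return T[:3,3]+d*z[:,None]
def grab(n):
    st=get_state();c=read_camera(n);return c,pose(c,st),st
E
python3 - <<'E'
from h import *
for n in ['top','scene']:
    c,T,st=grab(n); cv2.imwrite(f'pics/{n}1.png',c['color'][:,:,::-1]); print(n,c['eye'],c['attitude'],c['fx'],c['distortion']); np.savez(f'{n}1.npz',**{k:np.array(v) for k,v in c.items()})
print(st)
E
```

```text
pics
top [ 0.45619902 -0.07687251  0.88656814] [ 0.05039328 -0.04523046 -0.70275921  0.70819786] 363.62460232892306 [-0.03849559  0.          0.          0.          0.        ]
scene [ 1.15962174 -0.0998593   0.9190617 ] [0.22002817 0.2114206  0.66589215 0.68079114] 460.9504726750098 [0.03182432 0.         0.         0.         0.        ]
{'time': 0.05, 'qpos': array([-1.38699676e+00,  2.87206045e-01,  1.57812689e+00, -7.73426920e-06,
        1.27862614e+00, -1.50003269e-01]), 'dq': array([ 0.00042002, -0.00108937, -0.0019601 ,  0.00032725,  0.00195022,
       -0.00145133]), 'joint_efforts': array([ 7.86740220e-04, -4.07555830e+01, -2.93927372e+01, -1.32329174e-04,
        3.57501551e-03,  2.36589372e-06]), 'eef_pos': array([ 0.22106738, -0.63712752,  0.24394735]), 'tcp_rot': array([ 9.86103384e-01,  1.66128614e-01, -2.36945628e-05, -1.18298164e-03]), 'contact_force': array([ 0.00193405,  0.12235529, -0.48263367]), 'wrist_torque': array([-0.03826073, -0.01997113, -0.02836431]), 'finger_force': 0.0, 'opening': 0.9991623825631902}
```

View pics/top1.png

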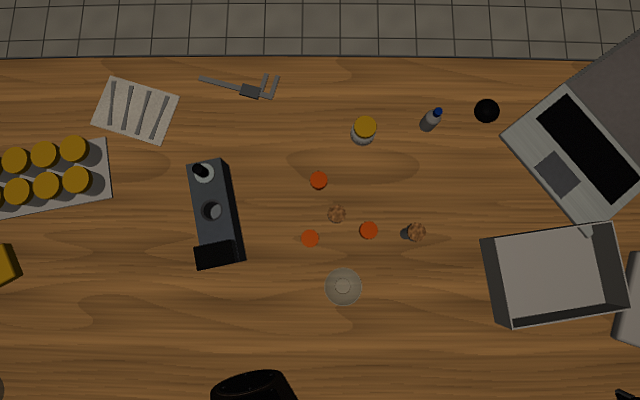

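View pics/scene1.png

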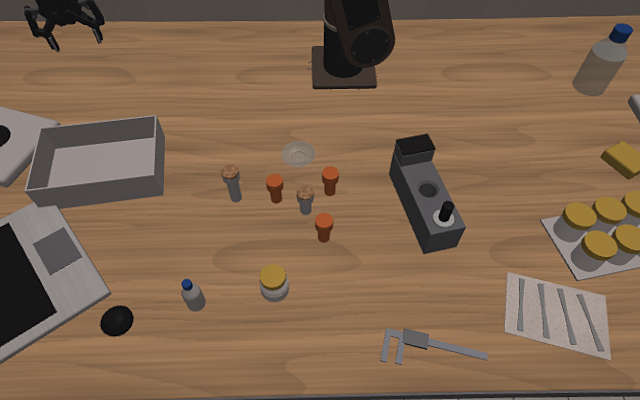

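Top view: block with the rod knob at (202,172), socket (211,211), black rubber rest (214,252); cork tops at (337,214) and (416,231); orange look-alikes at (318,180), (310,239), (369,230). In the scene view the cork-topped posts are at (305,190), apparently the short one, and (231,172), apparently the long one.

```bash
cat > m1.py <<'E'
from h import *
D={}
for n in ['top','scene']:
    c=dict(np.load(f'{n}1.npz')); D[n]=(c,pose(c))
c,T=D['top']
H,W=c['z_map'].shape
uu,vv=np.meshgrid(np.arange(W),np.arange(H))
P=depthpt(c,T,np.c_[uu.ravel(),vv.ravel()]).reshape(H,W,3)
img=c['color'].astype(int)
# corks: depth blobs within boxes
for nm,(u,v) in dict(A=(337,214),B=(416,231),o1=(318,180),o2=(310,239),o3=(369,230),dome=(343,287)).items():
    w=P[v-16:v+17,u-16:u+17]; z=np.median(P[v-3:v+4,u-3:u+4,2])
    m=abs(w[...,2]-z)<.006; q=w[m]; print(nm,'z',z.round(4),'mean',q.mean(0).round(4),'ext',(np.ptp(q[:,:2],axis=0)).round(3),m.sum())
# block top
w=P[150:280,175:260]; m=(abs(w[...,2]-.085)<.005); q=w[m]; mm=np.uint8(m)
r=cv2.minAreaRect(q[:,:2].astype(np.float32)); print('blocktop',q[:,2].mean(),r)
m=(abs(w[...,2]-.130)<.006); q=w[m]; print('rest',q[:,2].mean(),cv2.minAreaRect(q[:,:2].astype(np.float32)))
m=(w[...,2]>.132)|((w[...,2]>.12)&(vv[150:280,175:260]<200)); q=w[m]; print('knob',q[:,2].max(), q[:,:2].mean(0),len(q))
print('socket depth pts',P[205:218,212].round(3)[:, :].tolist())
E
python3 m1.py; python3 - <<'E'
import cv2,numpy as np
a=cv2.imread('pics/top1.png');b=cv2.imread('pics/scene1.png')
x=cv2.resize(a[150:300,180:440],None,fx=3,fy=3)[:, :780]
y=cv2.resize(b[130:270,200:480],(780,390))
cv2.imwrite('pics/crop1.png',cv2.resize(np.vstack([x,y]),(560,600)))
E
```

```text
A z 0.0753 mean [ 0.5308 -0.1157  0.0754] ext [0.036 0.036] 240
B z 0.1052 mean [ 0.4898 -0.2862  0.1052] ext [0.039 0.039] 281
o1 z 0.0761 mean [ 0.607  -0.0747  0.0756] ext [0.036 0.036] 222
o2 z 0.0758 mean [ 0.4759 -0.056   0.0755] ext [0.038 0.036] 247
o3 z 0.075 mean [ 0.4951 -0.1873  0.0754] ext [0.038 0.04 ] 252
dome z 0.0045 mean [ 0.3629 -0.1345  0.0061] ext [0.075 0.077] 599
blocktop 0.08528627552741097 ((0.5306570529937744, 0.16070154309272766), (0.23955781757831573, 0.08187033236026764), 13.076469421386719)
rest 0.13026633549467342 ((0.5179970264434814, 0.15664726495742798), (0.21412865817546844, 0.08125914633274078), 11.813177108764648)
knob 0.8865681365231478 [0.52676674 0.12227615] 265
socket depth pts [[0.551, 0.176, 0.036], [0.549, 0.177, 0.031], [0.547, 0.178, 0.027], [0.545, 0.178, 0.027], [0.542, 0.178, 0.027], [0.54, 0.178, 0.025], [0.538, 0.178, 0.026], [0.535, 0.178, 0.026], [0.533, 0.178, 0.023], [0.531, 0.177, 0.026], [0.528, 0.177, 0.026], [0.526, 0.177, 0.028], [0.524, 0.177, 0.025]]
```

View pics/crop1.png

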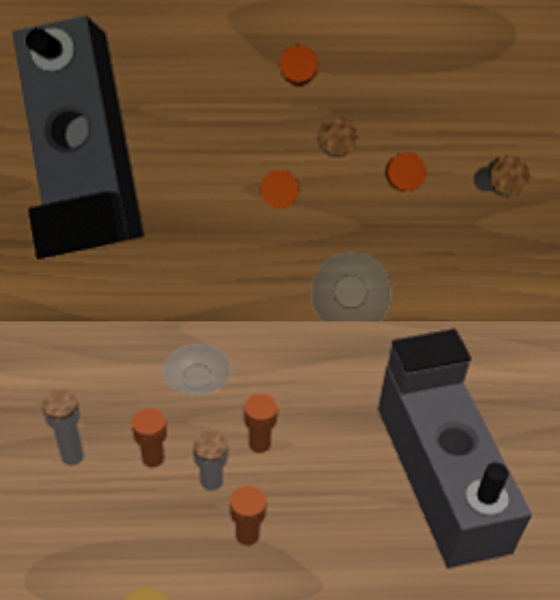

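The crop confirms it. A (337,214) is the 75 mm cork/aluminium post, B (416,231) the 105 mm one. The three orange ones are look-alikes. Now I'll move toward the block for a close look.

>>> step_arm:
  commands:
    - {"x":43,"y":-25,"z":-8,"gripper":-1}
    - {"x":43,"y":-25,"z":-8,"gripper":-1}
    - {"x":43,"y":-25,"z":-8,"gripper":-1}
    - {"x":43,"y":-25,"z":-8,"gripper":-1}
    - {"x":43,"y":-25,"z":-8,"gripper":-1}
    - {"x":43,"y":-25,"z":-8,"gripper":-1}
    - {"x":43,"y":-25,"z":-8,"gripper":-1}
    - {"x":43,"y":-25,"z":-8,"gripper":-1}
    - {"x":43,"y":-25,"z":-8,"gripper":-1}
    - {"x":43,"y":-25,"z":-8,"gripper":-1}

```text
invalid input
```

```bash
python3 - <<'E'
from h import *
c,T,st=grab('wrist'); print(np.round(c['mount'],3),c['fx'],c['distortion'],st['eef_pos'],R.from_quat(st['tcp_rot']).as_matrix().round(3),st['qpos'].round(2))
E
```

```text
[[-0.001  0.961  0.278  0.071]
 [ 1.     0.     0.001 -0.001]
 [ 0.001  0.278 -0.961 -0.129]
 [ 0.     0.     0.     1.   ]] 359.31080771760844 [-0.07196012  0.          0.          0.          0.        ] [ 0.22108824 -0.63715654  0.24402637] [[ 0.945  0.328 -0.   ]
 [ 0.328 -0.945  0.002]
 [ 0.    -0.002 -1.   ]] [-1.39  0.29  1.58 -0.    1.28 -0.15]
```

>>> step_arm:
  commands:
    - {"gripper":-1,"x":43,"y":-25,"z":-8,"spin":0}
    - {"gripper":-1,"x":43,"y":-25,"z":-8,"spin":0}
    - {"gripper":-1,"x":43,"y":-25,"z":-8,"spin":0}
    - {"gripper":-1,"x":43,"y":-25,"z":-8,"spin":0}
    - {"gripper":-1,"x":43,"y":-25,"z":-8,"spin":0}
    - {"gripper":-1,"x":43,"y":-25,"z":-8,"spin":0}
    - {"gripper":-1,"x":43,"y":-25,"z":-8,"spin":0}
    - {"gripper":-1,"x":43,"y":-25,"z":-8,"spin":0}
    - {"gripper":-1,"x":43,"y":-25,"z":-8,"spin":0}
    - {"gripper":-1,"x":43,"y":-25,"z":-8,"spin":0}
  force: 30

```text
time: 1.15
eef_pos: [0.544, -0.2616, 0.3248]
tcp_rot: [0.986, 0.166, -0.0, -0.0]
contact_force: [1.2, 0.1, 0.4]
opening: 1.001
finger_force: 0.0
```

>>> step_arm:
  commands:
    - {"gripper":-1,"x":17,"y":-44,"z":0,"spin":0}
    - {"gripper":-1,"x":17,"y":-44,"z":0,"spin":0}
    - {"gripper":-1,"x":17,"y":-44,"z":0,"spin":0}
    - {"gripper":-1,"x":17,"y":-44,"z":0,"spin":0}
    - {"gripper":-1,"x":17,"y":-44,"z":0,"spin":0}
    - {"gripper":-1,"x":17,"y":-44,"z":0,"spin":0}
    - {"gripper":-1,"x":17,"y":-44,"z":0,"spin":0}
    - {"gripper":-1,"x":17,"y":-44,"z":0,"spin":0}
    - {"gripper":-1,"x":17,"y":-44,"z":0,"spin":0}
    - {"gripper":-1,"x":0,"y":0,"z":0,"spin":6.5}

```text
time: 2.15
eef_pos: [0.557, 0.1659, 0.3242]
tcp_rot: [0.994, 0.112, -0.0, -0.001]
contact_force: [-0.4, -1.6, 0.2]
opening: 0.998
finger_force: 0.0
```

```bash
python3 - <<'E'
from h import *
import time
c,T,st=grab('wrist'); cv2.imwrite('pics/w1.png',c['color'][:,:,::-1])
np.savez('w1.npz',T=T,**{k:np.array(v) for k,v in c.items()}); print(st['eef_pos'],st['tcp_rot'],st['dq'].round(3))
E
```

```text
[0.55696482 0.16585468 0.32421131] [ 9.93733981e-01  1.11766179e-01 -3.69496994e-04 -9.79683403e-04] [-0.07  -0.012  0.017 -0.058  0.004  1.139]
```

View pics/w1.png

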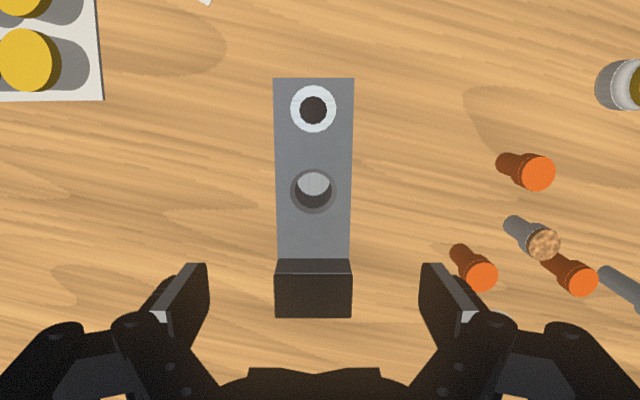

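The wrist view shows flange and knob at (313,110), the socket rim at (313,191) and the rubber rest at (313,290). The wrist was still turning, so I'll retake now that it has settled and measure.

```bash
cat > m2.py <<'E'
from h import *
import sys
def measure(u0,v0,us,vs,tag):
    c,T,st=grab('wrist'); np.savez(tag,T=T,**{k:np.array(v) for k,v in c.items()})
    return c,T,st
get_state(); read_camera('wrist'); read_camera('wrist')
c,T,st=grab('wrist'); cv2.imwrite('pics/w2.png',c['color'][:,:,::-1]); np.savez('w2.npz',T=T,**{k:np.array(v) for k,v in c.items()})
M=R.from_quat(st['tcp_rot']).as_matrix()
print(st['eef_pos'],'yaw',np.degrees(np.arctan2(M[1,0],M[0,0])),st['dq'].round(3))
g=cv2.cvtColor(c['color'],cv2.COLOR_RGB2GRAY); hsv=cv2.cvtColor(c['color'],cv2.COLOR_RGB2HSV)
# flange: bright, unsaturated
def fit(mask,z,box,name):
    m=np.zeros_like(mask);u0,u1,v0,v1=box;m[v0:v1,u0:u1]=mask[v0:v1,u0:u1]
    cs,_=cv2.findContours(m,cv2.RETR_EXTERNAL,cv2.CHAIN_APPROX_NONE)
    k=max(cs,key=cv2.contourArea); k=cv2.convexHull(k).reshape(-1,2).astype(float)
    p=onplane(c,T,k,z)[:,:2].astype(np.float32)
    e=cv2.fitEllipse(p); print(name,'centre',np.round(e[0],4),'axes',np.round(e[1],4)); return np.array(e[0])
f=fit(np.uint8(g>185)*255,.091,(270,360,70,140),'flange')
kn=fit(np.uint8(g<80)*255,.139,(285,345,88,130),'knobtop')
# block top outline: low saturation region
H,W=g.shape;uu,vv=np.meshgrid(np.arange(W),np.arange(H))
P=depthpt(c,T,np.c_[uu.ravel(),vv.ravel()]).reshape(H,W,3)
# edge of block sides along rows between
L=[];Rr=[]
for v in list(range(145,165))+list(range(220,250)):
    gg=cv2.GaussianBlur(hsv[:,:,1],(3,3),0)[v].astype(int); 
    seg=np.where(gg[250:380]<70)[0]+250
    L.append((seg.min()-.5,v));Rr.append((seg.max()+.5,v))
l=onplane(c,T,L,.085)[:,:2];r=onplane(c,T,Rr,.085)[:,:2]
for n,q in (('L',l),('R',r)):
    vx,vy,x,y=cv2.fitLine(q.astype(np.float32),cv2.DIST_HUBER,0,.01,.01).ravel(); 
    if vx<0:vx,vy=-vx,-vy
    print(n,'yaw',np.degrees(np.arctan2(vy,vx)),'pt',x,y, 'f perp',np.cross([vx,vy],f-[x,y]))
# socket: depth below top by >6mm
so=fit(np.uint8((g<112))*255,.085,(280,345,160,225),'socket_img')
so2=fit(np.uint8((P[...,2]<.082))*255,.085,(285,342,165,220),'socket_depth')
print('bottom z',np.percentile(P[180:190,308:318,2],[10,50,90]))
print('rod-sock',np.linalg.norm(f-so),np.degrees(np.arctan2(*(f-so)[::-1])),np.linalg.norm(f-so2),np.degrees(np.arctan2(*(f-so2)[::-1])))
E
python3 m2.py 2>&1 | grep -v Warn
```

```text
print(n,'yaw',np.degrees(np.arctan2(vy,vx)),'pt',x,y, 'f perp',np.cross([vx,vy],f-[x,y]))
[0.55762575 0.16123955 0.3242364 ] yaw 12.80867682496318 [-0.03  -0.007  0.003  0.003 -0.001 -0.016]
flange centre [0.6179 0.1822] axes [0.0444 0.0448]
knobtop centre [0.618  0.1819] axes [0.0219 0.0223]
L yaw 12.896405 pt 0.5312992 0.20376202 f perp -0.04035197783500255
R yaw 12.768512 pt 0.5441678 0.12447001 f perp 0.040001055637875815
socket_img centre [0.5346 0.164 ] axes [0.0479 0.0493]
socket_depth centre [0.5358 0.1634] axes [0.0435 0.0439]
bottom z [0.02440192 0.02538666 0.02623989]
rod-sock 0.08518746584020064 12.327980865482225 0.08419991155736833 12.917203348571084
```

>>> step_arm:
  commands:
    - {"gripper":-1,"x":22,"y":-3,"z":10,"spin":0}
    - {"gripper":-1,"x":22,"y":-2,"z":20,"spin":0}
    - {"gripper":-1,"x":19.5,"y":-2,"z":30,"spin":0}
    - {"gripper":-0.3,"x":0,"y":0,"z":35,"spin":0}
    - {"gripper":-0.3,"x":0,"y":0,"z":30,"spin":0}
    - {"gripper":-0.3,"x":0,"y":0,"z":25,"spin":0}
    - {"gripper":-0.3,"x":0,"y":0,"z":20,"spin":0}
    - {"gripper":-0.3,"x":0,"y":0,"z":0,"spin":0}
    - {"gripper":-0.3,"x":0,"y":0,"z":0,"spin":0}
    - {"gripper":-0.3,"x":0,"y":0,"z":0,"spin":0}

```text
time: 3.35
eef_pos: [0.6195, 0.181, 0.1568]
tcp_rot: [0.994, 0.11, 0.002, -0.0]
contact_force: [-0.2, 0.5, 0.2]
opening: 0.652
finger_force: 0.0
```

```bash
cat > m3.py <<'E'
from h import *
import sys
c,T,st=grab('wrist'); g=cv2.cvtColor(c['color'],cv2.COLOR_RGB2GRAY)
cv2.imwrite(sys.argv[1],c['color'][:,:,::-1]); M=R.from_quat(st['tcp_rot']).as_matrix()
print(st['eef_pos'].round(4),'yaw',np.degrees(np.arctan2(M[1,0],M[0,0])).round(2),st['contact_force'].round(2),st['opening'],'tilt',M[:,2].round(4))
E
python3 m3.py pics/w3.png
```

```text
[0.6195 0.181  0.1568] yaw 12.6 [-0.16  0.53  0.21] 0.6516160971576089 tilt [ 3.1e-03  4.0e-04 -1.0e+00]
```

View pics/w3.png

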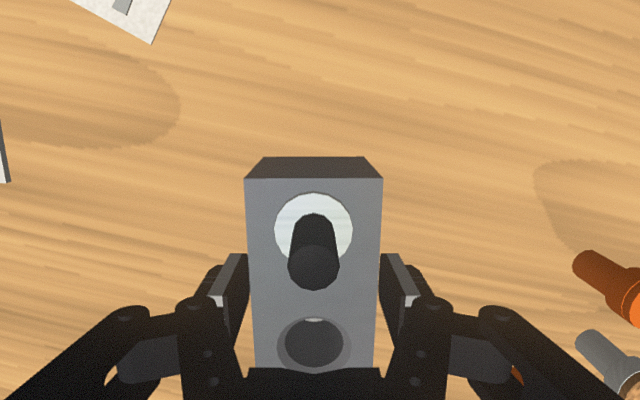

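The knob is centred between the fingers at (314,255). Going down and gripping.

>>> step_arm:
  commands:
    - {"gripper":-0.3,"x":-1,"y":-1,"z":12,"spin":0}
    - {"gripper":-0.3,"x":0,"y":0,"z":15,"spin":0}
    - {"gripper":-0.3,"x":0,"y":0,"z":15,"spin":0}
    - {"gripper":-0.3,"x":0,"y":0,"z":0,"spin":0}
    - {"gripper":1,"x":0,"y":0,"z":0,"spin":0}
    - {"gripper":1,"x":0,"y":0,"z":0,"spin":0}
    - {"gripper":1,"x":0,"y":0,"z":0,"spin":0}
    - {"gripper":1,"x":0,"y":0,"z":0,"spin":0}
    - {"gripper":1,"x":0,"y":0,"z":0,"spin":0}
    - {"gripper":1,"x":0,"y":0,"z":0,"spin":0}
  force: 50

```text
time: 4.4
eef_pos: [0.6176, 0.1823, 0.1134]
tcp_rot: [0.994, 0.11, 0.001, -0.0]
contact_force: [0.8, 0.1, 0.4]
opening: 0.265
finger_force: 48.9
```

>>> step_arm:
  commands:
    - {"gripper":1,"x":0,"y":0,"z":-5,"spin":0}
    - {"gripper":1,"x":0,"y":0,"z":-10,"spin":0}
    - {"gripper":1,"x":0,"y":0,"z":-15,"spin":0}
    - {"gripper":1,"x":0,"y":0,"z":-20,"spin":0}
    - {"gripper":1,"x":0,"y":0,"z":-20,"spin":0}
    - {"gripper":1,"x":0,"y":0,"z":-20,"spin":0}
    - {"gripper":1,"x":0,"y":0,"z":-12,"spin":0}
    - {"gripper":1,"x":0,"y":0,"z":0,"spin":0}
    - {"gripper":1,"x":0,"y":0,"z":0,"spin":0}
    - {"gripper":1,"x":0,"y":0,"z":0,"spin":0}

```text
time: 5.4
eef_pos: [0.6164, 0.1821, 0.2132]
tcp_rot: [0.994, 0.11, -0.001, 0.0]
contact_force: [-0.5, -0.0, -1.2]
opening: 0.267
finger_force: 48.9
```

```bash
cat > tip.py <<'E'
from h import *
import sys
c,T,st=grab('scene'); cv2.imwrite(sys.argv[1],cv2.resize(c['color'][90:270,320:560,::-1],None,fx=3,fy=3))
print(st['eef_pos'].round(4),R.from_quat(st['tcp_rot']).as_matrix()[:,2].round(4),st['contact_force'].round(2),st['opening'])
E
python3 tip.py pics/s2.png
```

```text
[0.6164 0.1821 0.2132] [-2.6e-03 -4.0e-04 -1.0e+00] [-0.53 -0.02 -1.24] 0.26729588858395176
```

View pics/s2.png

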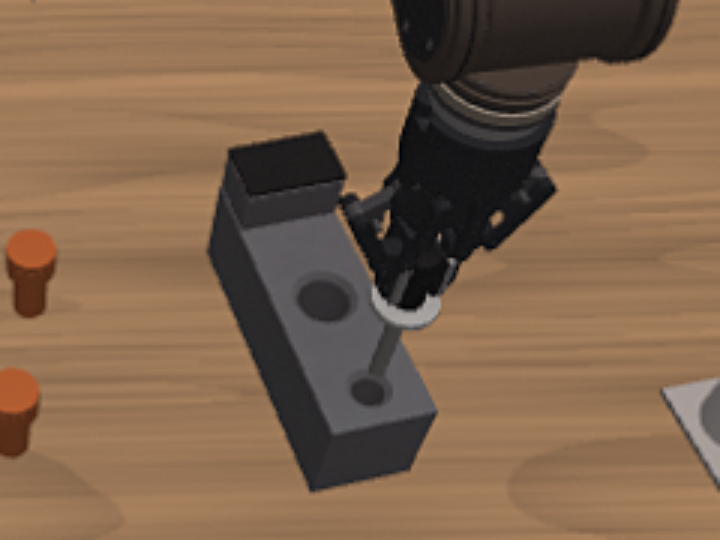

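>>> step_arm:
  commands:
    - {"gripper":1,"x":-10,"y":0,"z":0,"spin":0}
    - {"gripper":1,"x":-20,"y":0,"z":0,"spin":0}
    - {"gripper":1,"x":-25,"y":0,"z":0,"spin":0}
    - {"gripper":1,"x":-20,"y":0,"z":0,"spin":0}
    - {"gripper":1,"x":-9,"y":0.5,"z":0,"spin":0}
    - {"gripper":1,"x":0,"y":0,"z":0,"spin":0}
    - {"gripper":1,"x":0,"y":0,"z":10,"spin":0}
    - {"gripper":1,"x":0,"y":0,"z":15,"spin":0}
    - {"gripper":1,"x":0,"y":0,"z":10,"spin":0}
    - {"gripper":1,"x":0,"y":0,"z":0,"spin":0}

```text
time: 6.45
eef_pos: [0.5338, 0.1632, 0.1762]
tcp_rot: [0.994, 0.11, -0.003, -0.0]
contact_force: [-0.5, -1.0, -0.2]
opening: 0.266
finger_force: 49.0
```

>>> step_arm:
  commands:
    - {"gripper":1,"x":0,"y":0,"z":3,"spin":0}
    - {"gripper":1,"x":0,"y":0,"z":3,"spin":0}
    - {"gripper":1,"x":0,"y":0,"z":2,"spin":0}
    - {"gripper":1,"x":0,"y":0,"z":2,"spin":0}
    - {"gripper":1,"x":0,"y":0,"z":2,"spin":0}
    - {"gripper":1,"x":0,"y":0,"z":1,"spin":0}
    - {"gripper":1,"x":0,"y":0,"z":1,"spin":0}
    - {"gripper":1,"x":0,"y":0,"z":1,"spin":0}
    - {"gripper":1,"x":0,"y":0,"z":1,"spin":0}
    - {"gripper":1,"x":0,"y":0,"z":0,"spin":0}

```text
time: 7.45
eef_pos: [0.5352, 0.1634, 0.1635]
tcp_rot: [0.994, 0.11, -0.0, 0.0]
contact_force: [0.6, 0.2, -1.2]
opening: 0.272
finger_force: 49.0
```

>>> step_arm:
  commands:
    - {"gripper":1,"x":0,"y":0,"z":1,"spin":0}
    - {"gripper":1,"x":0,"y":0,"z":1,"spin":0}
    - {"gripper":1,"x":0,"y":0,"z":1,"spin":0}
    - {"gripper":1,"x":0,"y":0,"z":1,"spin":0}
    - {"gripper":1,"x":0,"y":0,"z":1,"spin":0}
    - {"gripper":1,"x":0,"y":0,"z":1,"spin":0}
    - {"gripper":1,"x":0,"y":0,"z":0,"spin":0}
    - {"gripper":1,"x":0,"y":0,"z":0,"spin":0}
    - {"gripper":1,"x":0,"y":0,"z":0,"spin":0}
    - {"gripper":1,"x":0,"y":0,"z":0,"spin":0}

```text
time: 8.45
eef_pos: [0.5353, 0.1634, 0.1578]
tcp_rot: [0.994, 0.11, 0.0, -0.0]
contact_force: [0.0, 0.0, -1.4]
opening: 0.271
finger_force: 49.0
```

No contact at the shallow level, so I'll go on towards the deep bottom.

>>> step_arm:
  commands:
    - {"gripper":1,"x":0,"y":0,"z":3,"spin":0}
    - {"gripper":1,"x":0,"y":0,"z":3,"spin":0}
    - {"gripper":1,"x":0,"y":0,"z":3,"spin":0}
    - {"gripper":1,"x":0,"y":0,"z":3,"spin":0}
    - {"gripper":1,"x":0,"y":0,"z":3,"spin":0}
    - {"gripper":1,"x":0,"y":0,"z":3,"spin":0}
    - {"gripper":1,"x":0,"y":0,"z":2,"spin":0}
    - {"gripper":1,"x":0,"y":0,"z":1,"spin":0}
    - {"gripper":1,"x":0,"y":0,"z":0,"spin":0}
    - {"gripper":1,"x":0,"y":0,"z":0,"spin":0}

```text
time: 9.45
eef_pos: [0.5354, 0.1634, 0.1368]
tcp_rot: [0.994, 0.11, 0.0, -0.0]
contact_force: [0.7, 0.5, -0.7]
opening: 0.266
finger_force: 49.0
```

>>> step_arm:
  commands:
    - {"gripper":1,"x":0,"y":0,"z":1,"spin":0}
    - {"gripper":1,"x":0,"y":0,"z":0.5,"spin":0}
    - {"gripper":1,"x":0,"y":0,"z":0.5,"spin":0}
    - {"gripper":1,"x":0,"y":0,"z":0.5,"spin":0}
    - {"gripper":1,"x":0,"y":0,"z":0.5,"spin":0}
    - {"gripper":1,"x":0,"y":0,"z":0.5,"spin":0}
    - {"gripper":1,"x":0,"y":0,"z":0.5,"spin":0}
    - {"gripper":1,"x":0,"y":0,"z":0,"spin":0}
    - {"gripper":1,"x":0,"y":0,"z":0,"spin":0}
    - {"gripper":1,"x":0,"y":0,"z":0,"spin":0}

```text
time: 10.45
eef_pos: [0.5356, 0.1635, 0.1333]
tcp_rot: [0.994, 0.11, 0.0, -0.0]
contact_force: [-1.4, -0.4, 4.2]
opening: 0.268
finger_force: 49.0
```

>>> step_arm:
  commands:
    - {"gripper":1,"x":0,"y":0,"z":0.5,"spin":0}
    - {"gripper":1,"x":0,"y":0,"z":0,"spin":0}
    - {"gripper":1,"x":0,"y":0,"z":0.5,"spin":0}
    - {"gripper":1,"x":0,"y":0,"z":0,"spin":0}
    - {"gripper":1,"x":0,"y":0,"z":0,"spin":0}
    - {"gripper":1,"x":0,"y":0,"z":0,"spin":0}
    - {"gripper":1,"x":0,"y":0,"z":0,"spin":0}
    - {"gripper":1,"x":0,"y":0,"z":0,"spin":0}
    - {"gripper":1,"x":0,"y":0,"z":0,"spin":0}
    - {"gripper":1,"x":0,"y":0,"z":0,"spin":0}

```text
time: 11.45
eef_pos: [0.5359, 0.1635, 0.1332]
tcp_rot: [0.994, 0.11, 0.001, -0.0]
contact_force: [-2.7, -0.1, 7.1]
opening: 0.269
finger_force: 49.4
```

It's the deep socket: solid contact at tip z ≈ 0.025, which is 60 mm below the mouth. So the long post is the one to use. Returning the rod first.

>>> step_arm:
  commands:
    - {"gripper":1,"x":0,"y":0,"z":-6,"spin":0}
    - {"gripper":1,"x":0,"y":0,"z":-15,"spin":0}
    - {"gripper":1,"x":0,"y":0,"z":-20,"spin":0}
    - {"gripper":1,"x":0,"y":0,"z":-20,"spin":0}
    - {"gripper":1,"x":0,"y":0,"z":-15,"spin":0}
    - {"gripper":1,"x":0,"y":0,"z":-5,"spin":0}
    - {"gripper":1,"x":10,"y":0,"z":0,"spin":0}
    - {"gripper":1,"x":20,"y":0,"z":0,"spin":0}
    - {"gripper":1,"x":20,"y":0,"z":0,"spin":0}
    - {"gripper":1,"x":20,"y":0,"z":0,"spin":0}

```text
time: 12.45
eef_pos: [0.6042, 0.1789, 0.2109]
tcp_rot: [0.994, 0.11, -0.001, 0.0]
contact_force: [0.2, -0.4, -0.5]
opening: 0.271
finger_force: 49.0
```

>>> step_arm:
  commands:
    - {"gripper":1,"x":10,"y":0,"z":0,"spin":0}
    - {"gripper":1,"x":4,"y":0,"z":0,"spin":0}
    - {"gripper":1,"x":0,"y":0,"z":0,"spin":0}
    - {"gripper":1,"x":0,"y":0,"z":0,"spin":0}
    - {"gripper":1,"x":0,"y":0,"z":0,"spin":0}
    - {"gripper":1,"x":0,"y":0,"z":0,"spin":0}
    - {"gripper":1,"x":0,"y":0,"z":0,"spin":0}
    - {"gripper":1,"x":0,"y":0,"z":0,"spin":0}
    - {"gripper":1,"x":0,"y":0,"z":0,"spin":0}
    - {"gripper":1,"x":0,"y":0,"z":0,"spin":0}

```text
time: 13.45
eef_pos: [0.6173, 0.1818, 0.2128]
tcp_rot: [0.994, 0.11, 0.0, -0.0]
contact_force: [0.4, 0.7, -1.2]
opening: 0.266
finger_force: 49.0
```

>>> step_arm:
  commands:
    - {"gripper":1,"x":0,"y":-0.5,"z":5,"spin":0}
    - {"gripper":1,"x":0,"y":0,"z":8,"spin":0}
    - {"gripper":1,"x":0,"y":0,"z":12,"spin":0}
    - {"gripper":1,"x":0,"y":0,"z":15,"spin":0}
    - {"gripper":1,"x":0,"y":0,"z":15,"spin":0}
    - {"gripper":1,"x":0,"y":0,"z":15,"spin":0}
    - {"gripper":1,"x":0,"y":0,"z":12,"spin":0}
    - {"gripper":1,"x":0,"y":0,"z":8,"spin":0}
    - {"gripper":1,"x":0,"y":0,"z":5,"spin":0}
    - {"gripper":1,"x":0,"y":0,"z":1,"spin":0}

```text
time: 14.45
eef_pos: [0.617, 0.1822, 0.1161]
tcp_rot: [0.994, 0.11, -0.0, 0.0]
contact_force: [-0.9, 0.4, -1.5]
opening: 0.265
finger_force: 49.0
```

>>> step_arm:
  commands:
    - {"gripper":1,"x":0,"y":0,"z":1,"spin":0}
    - {"gripper":1,"x":0,"y":0,"z":1,"spin":0}
    - {"gripper":1,"x":0,"y":0,"z":1,"spin":0}
    - {"gripper":1,"x":0,"y":0,"z":0,"spin":0}
    - {"gripper":1,"x":0,"y":0,"z":0,"spin":0}
    - {"gripper":-0.2,"x":0,"y":0,"z":0,"spin":0}
    - {"gripper":-0.2,"x":0,"y":0,"z":0,"spin":0}
    - {"gripper":-0.2,"x":0,"y":0,"z":0,"spin":0}
    - {"gripper":-0.2,"x":0,"y":0,"z":0,"spin":0}
    - {"gripper":-0.2,"x":0,"y":0,"z":0,"spin":0}

```text
time: 15.45
eef_pos: [0.6172, 0.1823, 0.1139]
tcp_rot: [0.994, 0.11, 0.0, -0.0]
contact_force: [-0.3, 0.7, 0.1]
opening: 0.597
finger_force: 0.0
```

>>> step_arm:
  commands:
    - {"gripper":-0.2,"x":0,"y":0,"z":-15,"spin":0}
    - {"gripper":-0.2,"x":0,"y":0,"z":-35,"spin":0}
    - {"gripper":-0.2,"x":0,"y":0,"z":-45,"spin":0}
    - {"gripper":-0.5,"x":0,"y":0,"z":-45,"spin":0}
    - {"gripper":-0.5,"x":-10,"y":20,"z":-30,"spin":0}
    - {"gripper":-0.5,"x":-22,"y":41,"z":-10,"spin":0}
    - {"gripper":-0.5,"x":-22,"y":41,"z":0,"spin":0}
    - {"gripper":-0.5,"x":-22,"y":41,"z":0,"spin":0}
    - {"gripper":-0.5,"x":-22,"y":41,"z":0,"spin":0}
    - {"gripper":-0.5,"x":-22,"y":41,"z":0,"spin":0}

```text
time: 16.45
eef_pos: [0.5485, -0.0651, 0.2954]
tcp_rot: [0.994, 0.11, 0.001, 0.0]
contact_force: [0.3, 0.0, 0.6]
opening: 0.751
finger_force: 0.0
```

>>> step_arm:
  commands:
    - {"gripper":-0.5,"x":-22,"y":41,"z":0,"spin":0}
    - {"gripper":-0.5,"x":-22,"y":41,"z":0,"spin":0}
    - {"gripper":-0.5,"x":-22,"y":41,"z":0,"spin":0}
    - {"gripper":-0.5,"x":-22,"y":41,"z":0,"spin":0}
    - {"gripper":-0.5,"x":-18,"y":40,"z":0,"spin":0}
    - {"gripper":-0.5,"x":0,"y":0,"z":0,"spin":0}
    - {"gripper":-0.5,"x":0,"y":0,"z":0,"spin":0}
    - {"gripper":-0.5,"x":0,"y":0,"z":0,"spin":0}
    - {"gripper":-0.5,"x":0,"y":0,"z":0,"spin":0}
    - {"gripper":-0.5,"x":0,"y":0,"z":0,"spin":0}

```text
time: 17.45
eef_pos: [0.4908, -0.2845, 0.294]
tcp_rot: [0.994, 0.111, 0.0, 0.0]
contact_force: [-0.7, 0.8, -0.7]
opening: 0.753
finger_force: 0.0
```

```bash
cat > m4.py <<'E'
from h import *
c,T,st=grab('wrist'); cv2.imwrite('pics/w4.png',c['color'][:,:,::-1])
t=dict(np.load('top1.npz'))
M=R.from_quat(st['tcp_rot']).as_matrix()
print(st['eef_pos'].round(4),'yaw',np.degrees(np.arctan2(M[1,0],M[0,0])).round(2),M[:,2].round(4),st['opening'],st['dq'].round(3))
H,W=c['z_map'].shape;uu,vv=np.meshgrid(np.arange(W),np.arange(H))
P=depthpt(c,T,np.c_[uu.ravel(),vv.ravel()]).reshape(H,W,3)
m=np.uint8((abs(P[...,2]-.105)<.006)&(abs(P[...,0]-.49)<.05)&(abs(P[...,1]+.286)<.05))*255
cs,_=cv2.findContours(m,cv2.RETR_EXTERNAL,cv2.CHAIN_APPROX_NONE);k=max(cs,key=cv2.contourArea)
print('px',k.reshape(-1,2).mean(0),'z',np.median(P[...,2][m>0]))
e=cv2.fitEllipse(onplane(c,T,k.reshape(-1,2),.105)[:,:2].astype(np.float32));print(e)
d=M.T@(np.array([*e[0],.105])-st['eef_pos']);print('tool offset mm',d*1000)
E
python3 m4.py
```

```text
[ 0.4908 -0.2845  0.294 ] yaw 12.74 [ 3.e-04 -0.e+00 -1.e+00] 0.7533579533761224 [-0.006  0.003 -0.001 -0.002 -0.002  0.   ]
px [316.41803279 181.98360656] z 0.10542827421556833
((0.49028322100639343, -0.28602173924446106), (0.038847416639328, 0.039526183158159256), 106.55967712402344)
tool offset mm [ -0.92000038   1.37652405 188.95798744]
```

View pics/w4.png

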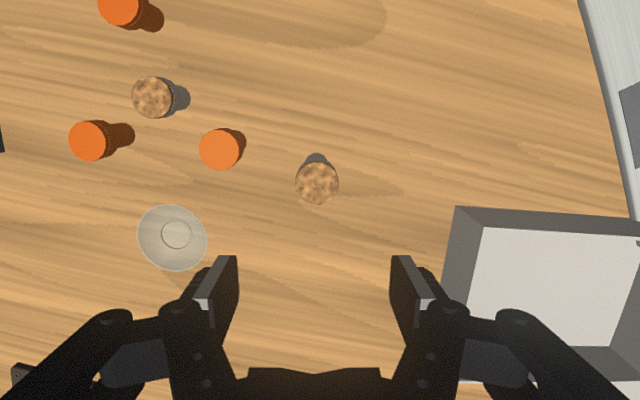

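The cork-topped long post is at (317,183) in the wrist view, alone and centred. Nearest neighbour is the orange one at (220,148). Descending onto it.

>>> step_arm:
  commands:
    - {"gripper":-0.5,"x":-1,"y":1.4,"z":15,"spin":0}
    - {"gripper":-0.5,"x":0,"y":0,"z":30,"spin":0}
    - {"gripper":-0.5,"x":0,"y":0,"z":35,"spin":0}
    - {"gripper":-0.5,"x":0,"y":0,"z":35,"spin":0}
    - {"gripper":-0.5,"x":0,"y":0,"z":30,"spin":0}
    - {"gripper":-0.5,"x":0,"y":0,"z":25,"spin":0}
    - {"gripper":-0.5,"x":0,"y":0,"z":20,"spin":0}
    - {"gripper":-0.5,"x":0,"y":0,"z":13,"spin":0}
    - {"gripper":-0.5,"x":0,"y":0,"z":5,"spin":0}
    - {"gripper":-0.5,"x":0,"y":0,"z":0,"spin":0}

```text
time: 18.5
eef_pos: [0.4895, -0.287, 0.085]
tcp_rot: [0.994, 0.11, -0.0, -0.0]
contact_force: [0.3, 0.2, 0.0]
opening: 0.749
finger_force: 0.0
```

>>> step_arm:
  commands:
    - {"gripper":-0.5,"x":0,"y":0,"z":0,"spin":0}
    - {"gripper":0,"x":0,"y":0,"z":0,"spin":0}
    - {"gripper":1,"x":0,"y":0,"z":0,"spin":0}
    - {"gripper":1,"x":0,"y":0,"z":0,"spin":0}
    - {"gripper":1,"x":0,"y":0,"z":0,"spin":0}
    - {"gripper":1,"x":0,"y":0,"z":0,"spin":0}
    - {"gripper":1,"x":0,"y":0,"z":0,"spin":0}
    - {"gripper":1,"x":0,"y":0,"z":0,"spin":0}
    - {"gripper":1,"x":0,"y":0,"z":0,"spin":0}
    - {"gripper":1,"x":0,"y":0,"z":0,"spin":0}
  force: 40

```text
time: 19.5
eef_pos: [0.4905, -0.2879, 0.0871]
tcp_rot: [0.994, 0.11, 0.001, 0.001]
contact_force: [-0.0, 0.4, 5.6]
opening: 0.456
finger_force: 40.5
```

>>> step_arm:
  commands:
    - {"gripper":1,"x":0,"y":0,"z":-5,"spin":0}
    - {"gripper":1,"x":0,"y":0,"z":-12,"spin":0}
    - {"gripper":1,"x":0,"y":0,"z":-20,"spin":0}
    - {"gripper":1,"x":0,"y":0,"z":-25,"spin":0}
    - {"gripper":1,"x":0,"y":0,"z":-30,"spin":0}
    - {"gripper":1,"x":0,"y":0,"z":-30,"spin":0}
    - {"gripper":1,"x":0,"y":0,"z":-25,"spin":0}
    - {"gripper":1,"x":0,"y":0,"z":-15,"spin":0}
    - {"gripper":1,"x":0,"y":0,"z":-5,"spin":0}
    - {"gripper":1,"x":0,"y":0,"z":0,"spin":0}

```text
time: 20.5
eef_pos: [0.4896, -0.2873, 0.2528]
tcp_rot: [0.994, 0.11, 0.0, 0.0]
contact_force: [-0.4, 0.8, -2.1]
opening: 0.455
finger_force: 40.4
```

>>> step_arm:
  commands:
    - {"gripper":1,"x":3,"y":-10,"z":0,"spin":0}
    - {"gripper":1,"x":6,"y":-18,"z":0,"spin":0}
    - {"gripper":1,"x":9,"y":-27,"z":0,"spin":0}
    - {"gripper":1,"x":10,"y":-30,"z":0,"spin":0}
    - {"gripper":1,"x":10,"y":-30,"z":0,"spin":0}
    - {"gripper":1,"x":10,"y":-30,"z":0,"spin":0}
    - {"gripper":1,"x":10,"y":-30,"z":0,"spin":0}
    - {"gripper":1,"x":10,"y":-30,"z":0,"spin":0}
    - {"gripper":1,"x":10,"y":-30,"z":0,"spin":0}
    - {"gripper":1,"x":10,"y":-30,"z":0,"spin":0}

```text
time: 21.5
eef_pos: [0.5165, -0.0066, 0.2514]
tcp_rot: [0.994, 0.11, -0.001, -0.001]
contact_force: [0.2, -0.2, -0.8]
opening: 0.454
finger_force: 40.5
```

>>> step_arm:
  commands:
    - {"gripper":1,"x":10,"y":-30,"z":0,"spin":0}
    - {"gripper":1,"x":10,"y":-30,"z":0,"spin":0}
    - {"gripper":1,"x":10,"y":-30,"z":0,"spin":0}
    - {"gripper":1,"x":10,"y":-30,"z":0,"spin":0}
    - {"gripper":1,"x":8,"y":-25,"z":0,"spin":0}
    - {"gripper":1,"x":5,"y":-14,"z":0,"spin":0}
    - {"gripper":1,"x":2,"y":-6,"z":0,"spin":0}
    - {"gripper":1,"x":0,"y":0,"z":0,"spin":0}
    - {"gripper":1,"x":0,"y":0,"z":0,"spin":0}
    - {"gripper":1,"x":0,"y":0,"z":0,"spin":0}

```text
time: 22.5
eef_pos: [0.5353, 0.1626, 0.2527]
tcp_rot: [0.994, 0.109, -0.0, 0.0]
contact_force: [0.3, 0.5, -2.0]
opening: 0.459
finger_force: 40.5
```

```bash
python3 tip.py pics/s3.png
```

```text
[0.5353 0.1626 0.2527] [-2.e-04 -3.e-04 -1.e+00] [ 0.26  0.52 -2.05] 0.4592723269498631
```

View pics/s3.png

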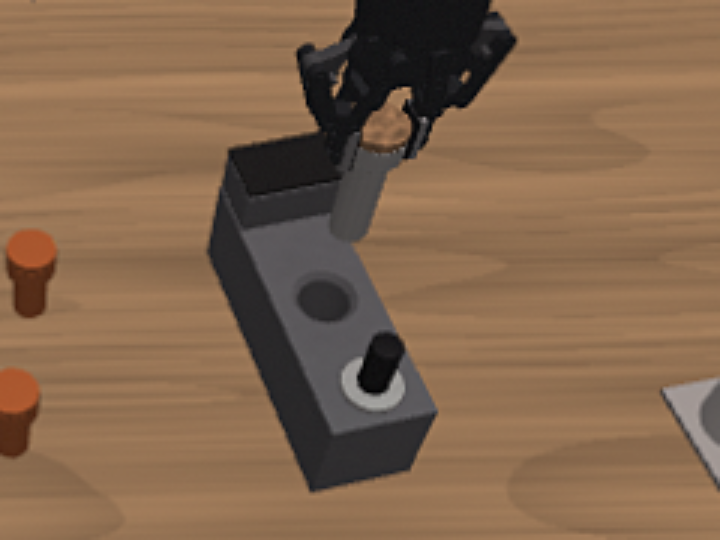

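The rod sits back in its hole with its flange flat at (373,383) in the crop. The post is held upright above the socket, so I'll lower it.

>>> step_arm:
  commands:
    - {"gripper":1,"x":0,"y":-0.6,"z":6,"spin":0}
    - {"gripper":1,"x":0,"y":0,"z":14,"spin":0}
    - {"gripper":1,"x":0,"y":0,"z":16,"spin":0}
    - {"gripper":1,"x":0,"y":0,"z":16,"spin":0}
    - {"gripper":1,"x":0,"y":0,"z":12,"spin":0}
    - {"gripper":1,"x":0,"y":0,"z":8,"spin":0}
    - {"gripper":1,"x":0,"y":0,"z":8,"spin":0}
    - {"gripper":1,"x":0,"y":0,"z":8,"spin":0}
    - {"gripper":1,"x":0,"y":0,"z":8,"spin":0}
    - {"gripper":1,"x":0,"y":0,"z":4,"spin":0}

```text
time: 23.55
eef_pos: [0.5349, 0.1641, 0.1519]
tcp_rot: [0.994, 0.11, -0.0, 0.0]
contact_force: [-0.4, 0.4, -1.4]
opening: 0.458
finger_force: 40.5
```

>>> step_arm:
  commands:
    - {"gripper":1,"x":0,"y":0,"z":4,"spin":0}
    - {"gripper":1,"x":0,"y":0,"z":5,"spin":0}
    - {"gripper":1,"x":0,"y":0,"z":5,"spin":0}
    - {"gripper":1,"x":0,"y":0,"z":5,"spin":0}
    - {"gripper":1,"x":0,"y":0,"z":5,"spin":0}
    - {"gripper":1,"x":0,"y":0,"z":5,"spin":0}
    - {"gripper":1,"x":0,"y":0,"z":4,"spin":0}
    - {"gripper":1,"x":0,"y":0,"z":3,"spin":0}
    - {"gripper":1,"x":0,"y":0,"z":1,"spin":0}
    - {"gripper":1,"x":0,"y":0,"z":0,"spin":0}

```text
time: 24.55
eef_pos: [0.5351, 0.1641, 0.1156]
tcp_rot: [0.994, 0.11, -0.0, -0.0]
contact_force: [0.0, -1.1, -1.6]
opening: 0.452
finger_force: 40.5
```

>>> step_arm:
  commands:
    - {"gripper":1,"x":0,"y":0,"z":0.7,"spin":0}
    - {"gripper":1,"x":0,"y":0,"z":0.7,"spin":0}
    - {"gripper":1,"x":0,"y":0,"z":0.6,"spin":0}
    - {"gripper":1,"x":0,"y":0,"z":0.5,"spin":0}
    - {"gripper":1,"x":0,"y":0,"z":0.5,"spin":0}
    - {"gripper":1,"x":0,"y":0,"z":0.5,"spin":0}
    - {"gripper":1,"x":0,"y":0,"z":0.3,"spin":0}
    - {"gripper":1,"x":0,"y":0,"z":0,"spin":0}
    - {"gripper":1,"x":0,"y":0,"z":0,"spin":0}
    - {"gripper":1,"x":0,"y":0,"z":0,"spin":0}

```text
time: 25.55
eef_pos: [0.5353, 0.1641, 0.1122]
tcp_rot: [0.994, 0.11, 0.0, -0.0]
contact_force: [-0.9, -0.2, 1.0]
opening: 0.454
finger_force: 40.6
```

>>> step_arm:
  commands:
    - {"gripper":1,"x":0,"y":0,"z":0.4,"spin":0}
    - {"gripper":1,"x":0,"y":0,"z":0.2,"spin":0}
    - {"gripper":1,"x":0,"y":0,"z":0,"spin":0}
    - {"gripper":1,"x":0,"y":0,"z":0,"spin":0}
    - {"gripper":1,"x":0,"y":0,"z":0,"spin":0}
    - {"gripper":1,"x":0,"y":0,"z":0,"spin":0}
    - {"gripper":1,"x":0,"y":0,"z":0,"spin":0}
    - {"gripper":1,"x":0,"y":0,"z":0,"spin":0}
    - {"gripper":1,"x":0,"y":0,"z":0,"spin":0}
    - {"gripper":1,"x":0,"y":0,"z":0,"spin":0}

```text
time: 26.55
eef_pos: [0.5356, 0.1642, 0.1122]
tcp_rot: [0.994, 0.11, 0.0, -0.0]
contact_force: [-1.8, -0.7, 4.3]
opening: 0.453
finger_force: 40.9
```

>>> step_arm:
  commands:
    - {"gripper":0,"x":0,"y":0,"z":0,"spin":0}
    - {"gripper":-0.2,"x":0,"y":0,"z":0,"spin":0}
    - {"gripper":-0.4,"x":0,"y":0,"z":0,"spin":0}
    - {"gripper":-0.5,"x":0,"y":0,"z":0,"spin":0}
    - {"gripper":-0.5,"x":0,"y":0,"z":0,"spin":0}
    - {"gripper":-0.5,"x":0,"y":0,"z":0,"spin":0}
    - {"gripper":-0.5,"x":0,"y":0,"z":0,"spin":0}
    - {"gripper":-0.5,"x":0,"y":0,"z":0,"spin":0}
    - {"gripper":-0.5,"x":0,"y":0,"z":-5,"spin":0}
    - {"gripper":-0.5,"x":0,"y":0,"z":-10,"spin":0}

```text
time: 27.55
eef_pos: [0.5345, 0.164, 0.126]
tcp_rot: [0.994, 0.11, -0.001, 0.0]
contact_force: [0.2, -1.4, 0.5]
opening: 0.752
finger_force: 0.0
```

>>> step_arm:
  commands:
    - {"gripper":-0.5,"x":0,"y":0,"z":-20,"spin":0}
    - {"gripper":-0.5,"x":0,"y":0,"z":-30,"spin":0}
    - {"gripper":-0.5,"x":0,"y":0,"z":-35,"spin":0}
    - {"gripper":-0.5,"x":0,"y":0,"z":-35,"spin":0}
    - {"gripper":-0.5,"x":0,"y":0,"z":-30,"spin":0}
    - {"gripper":-0.5,"x":0,"y":0,"z":-20,"spin":0}
    - {"gripper":-0.5,"x":0,"y":0,"z":-5,"spin":0}
    - {"gripper":-0.5,"x":0,"y":0,"z":0,"spin":0}
    - {"gripper":-0.5,"x":0,"y":0,"z":0,"spin":0}
    - {"gripper":-0.5,"x":0,"y":0,"z":0,"spin":0}

```text
time: 28.55
eef_pos: [0.5344, 0.164, 0.2993]
tcp_rot: [0.994, 0.11, -0.002, 0.0]
contact_force: [-0.5, 0.5, -0.1]
opening: 0.754
finger_force: 0.0
```

```bash
python3 - <<'E'
from h import *
c,T,st=grab('wrist'); s,Ts,_=grab('scene')
H,W=c['z_map'].shape;uu,vv=np.meshgrid(np.arange(W),np.arange(H))
P=depthpt(c,T,np.c_[uu.ravel(),vv.ravel()]).reshape(H,W,3)
for n,(x,y) in dict(cork=(.5351,.1632),rest=(.4376,.141),knob=(.618,.182),blk=(.575,.173)).items():
    m=(np.hypot(P[...,0]-x,P[...,1]-y)<.012)&(P[...,2]<.2); print(n,m.sum(),np.median(P[...,2][m]).round(4))
m=(np.hypot(P[...,0]-.5351,P[...,1]-.1632)<.03)&(abs(P[...,2]-.13)<.006);q=P[m]
A=np.c_[q[:,:2]-q[:,:2].mean(0),np.ones(len(q))];print('cork centre',q.mean(0),'slope',np.linalg.lstsq(A,q[:,2],rcond=None)[0])
print(st['eef_pos'],st['opening'])
w=cv2.resize(c['color'][:,:,::-1],(400,250)); x=cv2.resize(s['color'][90:270,200:488,::-1],(400,250))
cv2.imwrite('pics/f.png',cv2.resize(np.vstack([w,x]),(640,600)))
E
```

```text
cork 612 0.1305
rest 455 0.1305
knob 714 0.1395
blk 516 0.0857
cork centre [0.53606147 0.16616024 0.13038671] slope [-0.01216465  0.00232442  0.13038671]
[0.53437206 0.16397502 0.29932063] 0.7542498906508531
```

View pics/f.png

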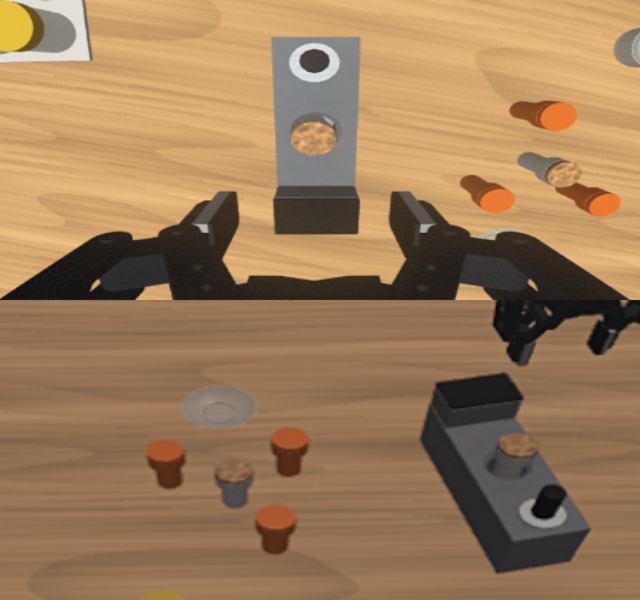

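The cork top and the rubber rest both read 0.1305 m, so they are level. The rod is seated (knob top 0.1395 m), and the short post and the orange ones are untouched. Handing in.

```bash
python3 -c "
from plant import *
print(sign_off())"
```

```text
the job is handed in; nothing more can be done
None
```

The depth rod touched the socket's bottom 60 mm down (deep) and hangs back in its hole; the long post stands upright in the socket with its cork top level with the rubber hand rest (both measured at 0.1305 m), the short post was left where it stood, and the job was handed in at about 29 s.

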